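# Close the infusion pot: four knobs in star order

### The arm

A 6-joint arm with a two-finger parallel gripper is mounted at the origin on the work surface. World frame = base frame: x ahead of the robot, y to its left, z up, the work surface at z = 0. Lengths are in mm, angles in rad, forces in N, time in s.
With the tool pointing down it reaches from about 350 to 875 mm from the base axis. Payload 4.2 kg.
Tool frame: the origin (TCP) lies at the very end of the fingers, on their centre line; the grasp point (between the pads) lies arm.hold_point_z behind it (arm.hold_point_z is the distance from the TCP to the grasp point, in mm); y points along the fingers, x is the direction in which the jaws open and shut, and the axes are right-handed (so a half turn about y gives the same grasp; the last joint's range is limited). The gripper opens to 85 mm and grips with 20 to 120 N. Pads are 22 mm wide; open, the fingers measure 114 mm over their backs; the gripper's body (76 mm by 85 mm) begins 54 mm behind the grasp point. The pads swing forward as they close: fully open they stand 13 mm farther back than shut.
Start: joints at [1.429, 0.385, 0.008, 0, -1.194, -0.259], TCP at [243.814, 575.46, 231.312] pointing down, gripper open.
Joint ranges: [-3.14, 3.14], [-1.21, 2.06], [-1.07, 1.41], [-3.16, 2.05], [-2.99, -0.16], [-3.1, 3.1]. Speed limits (rad/s): [2.79, 2.79, 3.14, 3.14, 3.14, 3.14].

### API

Orientations are given as a unit quaternion [x, y, z, w].
In Python, from bench import arm gives the robot as it stands.
- The arm moves only by the shell command python3 -m creep 'ROWS'. ROWS is JSON, a list of rows, each a list of 3 entries, a list of its own where there are three numbers: the shift along the world's x, y, z in mm, then the turn, a rotation vector about the world's x, y, z in rad, then the gripper command: -1 is shut, 1 is fully open, values between are in proportion. In form: [[[dx, dy, dz], [wx, wy, wz], jaw], ...]. A call has 1 to 12 rows; each row is the pose to reach, as a shift and turn from the pose commanded when the call began; what a row does not reach only later rows make up. A row lasts 1/12 s, in which the tool goes at most 41.7 mm and 7.16 degrees, less where a joint would pass 70% of its speed; a pose out of reach is approached as far as the arm can. A call with a gripper value outside its range is refused whole. The fingers move at their own pace and stop on an object; the grip force is fixed at half the most. Time passes only in rows, so rows that repeat a pose let the fingers close. It gives the time, the measured TCP pose, the force and the opening at its end, in the units of the state.
- arm.read_state(): the state, without advancing time (a new reading comes with each control period).
- arm.get_image(name): name is "scene" or "side" or "wrist"; returns (picture, depth): 400x640x3 uint8, red, green, blue; 400x640 float32, mm along the optical axis (not along the pixel's ray), 0 where there is no reading.
- arm.camera_params(name): a dict with "camera_matrix" (3x3 intrinsics, pixels), "extrinsics" (4x4, takes a point from world to camera coordinates); the wrist camera has in their place "T_tool_cam" (4x4, takes a point from camera to tool coordinates, whose origin is the TCP and whose axes are the tool frame's). Camera axes: x right, y down, z forward; pixel columns grow to the right and rows downward; lengths in mm; the calibration is good to about 2 mm. A picture is of the moment at which its call begins: read the wrist's pose just before it. camera_params takes no time and is no camera call.
- arm.job_done(): hands the job in, once; it reports no verdict.
The state is a dict: "clock": time; "joints": joint angles; "joint_vel": joint speeds; "joint_efforts": joint torques, N m; "position": TCP position; "ee_rot": TCP orientation; "contact_force": force on the tool from outside, world axes, zero at the start; "wrist_torque": the same for the moment, N m; "gripper_width": finger opening in mm.
Only numpy, scipy, OpenCV 4.12 (cv2) and the standard library are available. Lean on these libraries where they do the work, as an engineer would, in place of code of your own. Each camera call takes 0.05 s, during which the arm holds its last target.

### The job

Finish tightening the lid's four bar knobs clockwise in star order, a little each pass. The two knobs in line with the brass stub have already had their first pass, so first give the other two theirs, about a tenth of a turn each; then go round again in star order (a knob, the one opposite, then the other two) and turn each until you feel it come up firmly against its seat. Stop as soon as each is snug, without forcing it so that its washer is dragged round, then let go, and leave the shaker, bowl and jigger alone.

Things in the scene. Friction and masses are not known exactly. Their poses are not given: they have to be found in the camera images.
- lid (a point): Centre of the top of the lid of a round steel infusion pot fixed on the bench at any yaw: lid 206 mm across, its top 98 mm above the bench, a brass bleed plug 16 mm high and 18 mm wide in the middle. z up. A level brass filler stub, 20 mm thick, sticks out of the pot's side below the lid to 133 mm from the centre, directly under knob 1, so in line with knobs 1 and 3.
- knob1 (a point): Knob 1 of four black bar knobs, numbered anticlockwise from above, 90 degrees apart, 76 mm from the lid's centre; opposite knob 3. The point is the centre of the grip bar, on the turning axis, 30 mm above the lid's top. The bar is 48 mm long (the point's x axis), 24 mm wide (y) and 30 mm high (z up), so from 15 mm below to 15 mm above the point; below it a 26 mm round collar and a washer.
- knob2 (a point): Knob 2 of four black bar knobs, numbered anticlockwise from above, 90 degrees apart, 76 mm from the lid's centre; opposite knob 4. The point is the centre of the grip bar, on the turning axis, 30 mm above the lid's top. The bar is 48 mm long (the point's x axis), 24 mm wide (y) and 30 mm high (z up), so from 15 mm below to 15 mm above the point; below it a 26 mm round collar and a washer.
- knob3 (a point): Knob 3 of four black bar knobs, numbered anticlockwise from above, 90 degrees apart, 76 mm from the lid's centre; opposite knob 1. The point is the centre of the grip bar, on the turning axis, 30 mm above the lid's top. The bar is 48 mm long (the point's x axis), 24 mm wide (y) and 30 mm high (z up), so from 15 mm below to 15 mm above the point; below it a 26 mm round collar and a washer.
- knob4 (a point): Knob 4 of four black bar knobs, numbered anticlockwise from above, 90 degrees apart, 76 mm from the lid's centre; opposite knob 2. The point is the centre of the grip bar, on the turning axis, 30 mm above the lid's top. The bar is 48 mm long (the point's x axis), 24 mm wide (y) and 30 mm high (z up), so from 15 mm below to 15 mm above the point; below it a 26 mm round collar and a washer.
- bar1 (a joint): Turn of knob 1 (one of the pair in line with the stub, first pass already done) on its thread relative to its washer, rad, grows clockwise seen from above (tightening). Starts between 0.6 and 0.8. It turns easily (0.05 N m; stays where left) until it comes hard up against its seat, at a reading that differs for each knob, between 1.15 and 1.55, and has to be felt: the torque then climbs steeply.
- bar2 (a joint): Turn of knob 2 (one of the pair still to get its first pass) on its thread relative to its washer, rad, grows clockwise seen from above (tightening). Starts between 0 and 0.2. It turns easily (0.05 N m; stays where left) until it comes hard up against its seat, at a reading that differs for each knob, between 1.15 and 1.55, and has to be felt: the torque then climbs steeply.
- bar3 (a joint): Turn of knob 3 (one of the pair in line with the stub, first pass already done) on its thread relative to its washer, rad, grows clockwise seen from above (tightening). Starts between 0.6 and 0.8. It turns easily (0.05 N m; stays where left) until it comes hard up against its seat, at a reading that differs for each knob, between 1.15 and 1.55, and has to be felt: the torque then climbs steeply.
- bar4 (a joint): Turn of knob 4 (one of the pair still to get its first pass) on its thread relative to its washer, rad, grows clockwise seen from above (tightening). Starts between 0 and 0.2. It turns easily (0.05 N m; stays where left) until it comes hard up against its seat, at a reading that differs for each knob, between 1.15 and 1.55, and has to be felt: the torque then climbs steeply.
- seat1 (a joint): How far the dark steel washer (34 mm across, with a small tab) under knob 1 has been dragged round clockwise, rad. 0 at the start. It stays put until the knob is up against its seat and is then turned with more than about 0.36 N m; from there it creeps round with the knob and stays so: the sign of overtightening.
- seat2 (a joint): How far the dark steel washer (34 mm across, with a small tab) under knob 2 has been dragged round clockwise, rad. 0 at the start. It stays put until the knob is up against its seat and is then turned with more than about 0.36 N m; from there it creeps round with the knob and stays so: the sign of overtightening.
- seat3 (a joint): How far the dark steel washer (34 mm across, with a small tab) under knob 3 has been dragged round clockwise, rad. 0 at the start. It stays put until the knob is up against its seat and is then turned with more than about 0.36 N m; from there it creeps round with the knob and stays so: the sign of overtightening.
- seat4 (a joint): How far the dark steel washer (34 mm across, with a small tab) under knob 4 has been dragged round clockwise, rad. 0 at the start. It stays put until the knob is up against its seat and is then turned with more than about 0.36 N m; from there it creeps round with the knob and stays so: the sign of overtightening.
- shaker: Stainless cocktail shaker, 202 mm tall, 90 mm across, standing loose; origin at the centre of its underside. To be left alone.
- bowl: Birch bowl with keys, 150 mm across, 55 mm high, loose; origin at the centre of its underside. To be left alone.
- jigger: Steel measuring jigger, 88 mm tall, 48 mm across, loose; origin at the centre of its underside. To be left alone.

How it is judged (in metres and radians):
On the way, in this order (a step that is already met when the one before it is completed fails the run):
1. first pass complete: the two knobs not in line with the stub have been turned on too, so all four read above 0.42, and none yet above 1.0 (value of joint bar1 between 0.42 and 1 rad and value of joint bar2 between 0.42 and 1 rad and value of joint bar3 between 0.42 and 1 rad and value of joint bar4 between 0.42 and 1 rad), for 0.1 s.
2. second pass: two opposite knobs are snug (within 0.07 rad of their seats) while the other two are still more than 0.12 rad short (((value of joint bar1 above 1.15 rad and value of joint bar3 above 1.31 rad and value of joint bar2 below 1.4 rad and value of joint bar4 below 1.05 rad) or (value of joint bar2 above 1.45 rad and value of joint bar4 above 1.1 rad and value of joint bar1 below 1.1 rad and value of joint bar3 below 1.26 rad))), for 0.1 s.
At the end, for the whole second after the job is handed in: All four knobs are snug: each turned to within 0.07 rad of where it meets its seat and at rest, and no washer dragged round by 0.15 rad or more (value of joint bar1 above 1.15 rad and value of joint bar2 above 1.45 rad and value of joint bar3 above 1.31 rad and value of joint bar4 above 1.1 rad and value of joint each of seat1, seat2, seat3, seat4 below 0.15 rad and velocity of joint each of bar1, bar2, bar3, bar4 below 0.05 rad/s); the robot touches nothing.
It fails at once if the washer under a knob is dragged round by more than 0.15 rad (knob overtightened) (value of joint any of seat1, seat2, seat3, seat4 above 0.15 rad).
It fails at once if a knob is run past 1.0 rad while another has not yet had its first-pass turn (still below 0.42) (value of joint any of bar1, bar2, bar3, bar4 above 1 rad and value of joint any of bar1, bar2, bar3, bar4 below 0.42 rad).
It fails at once if the shaker, bowl or jigger is moved by more than 20 mm (distance of any of shaker, bowl, jigger from where it was at the start of the episode above 0.02 m).
It also fails if it takes over 72 s, if anything falls off the work surface, if the arm or the gripper's body presses on something with over 40 N, if the wrist force passes 120 N, or if a joint passes its speed limit or range.

## Working session

There is one attempt and no reset: what is moved stays moved. The work goes in short steps, Python scripts to look and compute and a shell command to move; the robot and the scene stay as the last step left them, time stands still between calls to the robot, and variables do not carry over. Pictures are saved under pics/ and viewed, and the job is handed in when it is done.

```bash
mkdir -p pics; ls
python3 - <<'E'
from bench import arm
import cv2
s=arm.read_state();print(s)
print(arm.hold_point_z)
for n in ("scene","side","wrist"):
    im,d=arm.get_image(n);cv2.imwrite(f"pics/{n}0.png",im[:,:,::-1])
    import numpy as np
    np.savez(f"pics/{n}0.npz",im=im,d=d)
    print(n,arm.camera_params(n))
E
```

```text
pics
{'clock': 0.0, 'joints': array([ 1.42860613e+00,  3.85603616e-01,  6.60830363e-03, -5.31999400e-04,
       -1.19401541e+00, -2.58612480e-01]), 'joint_vel': array([ 0.00095982, -0.00032096,  0.0004042 , -0.00107693, -0.00053899,
        0.00092372]), 'joint_efforts': array([ 4.51641881e-04, -3.92283475e+01,  1.88396412e+01,  4.18599218e+00,
       -4.62396769e-03, -6.17328780e-06]), 'position': array([243.58516326, 574.92977147, 230.18143724]), 'ee_rot': array([ 0.391055  , -0.58909399,  0.5900313 , -0.38975289]), 'contact_force': array([-1.00037796,  0.86955951,  0.5968201 ]), 'wrist_torque': array([ 0.00361619, -0.02730088, -0.00103978]), 'gripper_width': 85.53468476157987}
18.700000000000003
scene {'camera_matrix': array([[507.44447118,   0.        , 328.57838692],
       [  0.        , 507.44447118, 194.69535027],
       [  0.        ,   0.        ,   1.        ]]), 'extrinsics': array([[-6.64392438e-01,  7.47250602e-01, -1.41147741e-02,
         3.48981305e+02],
       [ 5.62271236e-01,  4.87304232e-01, -6.68120979e-01,
        -2.47988291e+02],
       [-4.92375614e-01, -4.5
[... 511 characters left out ...]
 [ 4.74033524e-01,  5.20988422e-01, -7.09833278e-01,
         1.18051265e+03],
       [ 0.00000000e+00,  0.00000000e+00,  0.00000000e+00,
         1.00000000e+00]])}
wrist {'camera_matrix': array([[297.31188033,   0.        , 318.16749133],
       [  0.        , 297.31188033, 197.83466953],
       [  0.        ,   0.        ,   1.        ]]), 'T_tool_cam': array([[ 9.99999403e-01,  9.83112926e-04, -4.76068248e-04,
         3.66656501e-01],
       [ 7.40061177e-04, -2.89223093e-01,  9.57261435e-01,
        -1.42725782e+02],
       [ 8.03406159e-04, -9.57261216e-01, -2.89223648e-01,
         7.28991483e+01],
       [ 0.00000000e+00,  0.00000000e+00,  0.00000000e+00,
         1.00000000e+00]])}
```

View pics/scene0.png

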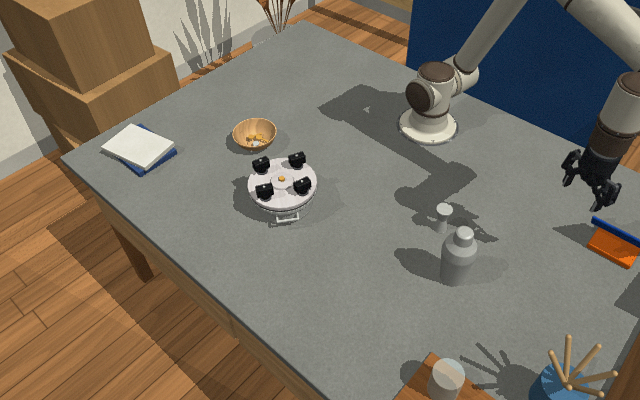

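View pics/side0.png

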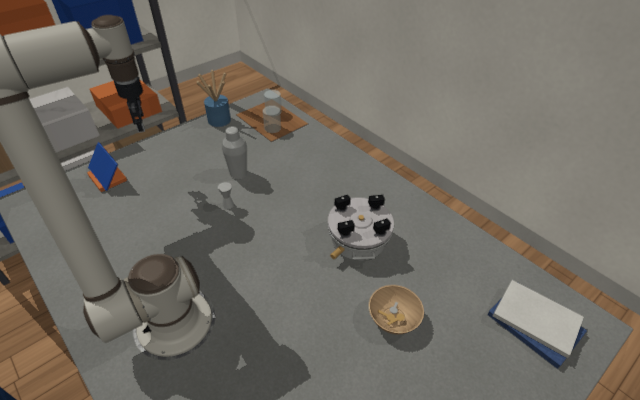

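View pics/wrist0.png

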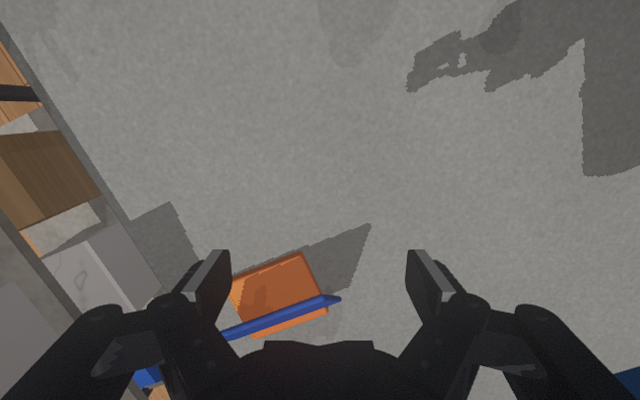

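```bash
cat > h.py <<'E'
import numpy as np, cv2
from scipy.spatial.transform import Rotation as R
def cloud(p,d):
    K=p["camera_matrix"];h,w=d.shape
    u,v=np.meshgrid(np.arange(w),np.arange(h))
    P=np.stack([(u-K[0,2])*d/K[0,0],(v-K[1,2])*d/K[1,1],d],-1)
    return P
def world(p,d):
    P=cloud(p,d);E=p["extrinsics"]
    return (P-E[:3,3])@E[:3,:3]
def wristworld(p,d,s):
    T=p["T_tool_cam"];P=cloud(p,d)@T[:3,:3].T+T[:3,3]
    return P@R.from_quat(s["ee_rot"]).as_matrix().T+s["position"]
E
python3 - <<'E'
from h import *
from bench import arm
print(arm.read_state()["clock"])
for n,(u0,u1,v0,v1) in {"scene":(235,330,145,230),"side":(315,410,185,270)}.items():
    z=np.load(f"pics/{n}0.npz");W=world(arm.camera_params(n),z["d"]);im=z["im"].astype(int)
    w=W[v0:v1,u0:u1].reshape(-1,3);c=im[v0:v1,u0:u1].reshape(-1,3)
    m=(abs(w[:,2]-98)<5)
    (cx,cy),r=cv2.minEnclosingCircle(w[m][:,:2].astype(np.float32));print(n,m.sum(),cx,cy,r,w[m].mean(0))
    k=(c.max(1)<60)&(w[:,2]>112)&(w[:,2]<155)
    pts=w[k];cc,lab,cen=None,None,None
    _,lab,cen=cv2.kmeans(pts[:,:2].astype(np.float32),4,None,(3,50,.1),5,cv2.KMEANS_PP_CENTERS)
    for i,q in enumerate(cen):
        g=pts[lab[:,0]==i];top=g[g[:,2]>g[:,2].max()-6]
        print(q,len(g),g[:,2].max(),np.hypot(q[0]-cx,q[1]-cy),np.degrees(np.arctan2(q[1]-cy,q[0]-cx)))
    b=(c[:,0]>c[:,2]+50); print("brass",[ (np.round(x),) for x in w[b&(w[:,2]<95)]][:12], w[b&(w[:,2]>98)].mean(0))
    big=cv2.resize(z["im"][v0:v1,u0:u1,::-1],None,fx=6,fy=6,interpolation=cv2.INTER_CUBIC);cv2.imwrite(f"pics/{n}0c.png",big)
E
```

```text
0.15
scene 1715 594.3394165039062 -121.60954284667969 105.7572021484375 [ 602.04017902 -112.60292125   99.22741917]
[ 673.9011   -106.578156] 194 149.63309679575275 80.96918 10.698641
[589.75507  -41.435852] 191 149.05717887101017 80.30465 93.27262
[ 607.46063 -191.61823] 179 149.82487311470297 71.22768 -79.38462
[ 523.3496  -125.82864] 179 150.5717499493532 71.115074 -176.59877
brass [(array([ 536., -376.,   51.]),), (array([ 539., -367.,   58.]),), (array([ 533., -370.,   53.]),), (array([ 534., -362.,   58.]),), (array([ 501., -404.,   10.]),), (array([ 503., -395.,   16.]),), (array([ 495., -400.,    8.]),), (array([ 494., -396.,   10.]),), (array([ 490., -396.,    7.]),), (array([ 491., -389.,   12.]),), (array([ 484., -393.,    5.]),), (array([ 485., -386.,   10.]),)] [ 594.35955738 -120.47757771  112.96935867]
side 1704 593.0020751953125 -124.82354736328125 104.96504974365234 [ 586.51830661 -132.45631228   98.24092462]
[ 664.4028  -119.61959] 160 147.07479761698593 71.59009 4.1685653
[ 513.9011 -138.3379] 169 147.4936861872994 80.24711 -170.30466
[579.9206  -54.05933] 157 147.395413041453 71.96319 100.473465
[ 597.6924  -204.29143] 172 147.42374285511448 79.60617 -86.62224
brass [(array([ 503., -133.,   48.]),), (array([ 495., -128.,   45.]),), (array([ 493., -134.,   52.]),), (array([ 496., -136.,   52.]),), (array([ 499., -137.,   49.]),), (array([ 501., -139.,   50.]),), (array([ 506., -138.,   45.]),), (array([ 489., -130.,   47.]),), (array([ 490., -133.,   48.]),), (array([ 493., -135.,   48.]),), (array([ 496., -136.,   46.]),), (array([ 498., -138.,   47.]),)] [ 559.10877763 -153.92843948  162.01222357]
```

View pics/side0c.png

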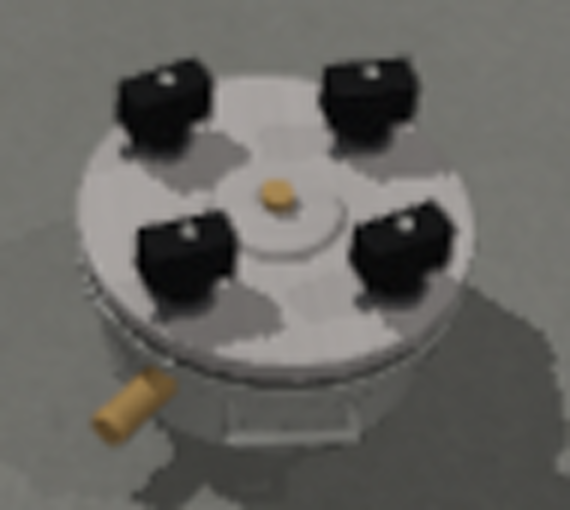

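Run:
```python
from h import *
from bench import arm
# reaching hints: tool axes now
s=arm.read_state();print(R.from_quat(s["ee_rot"]).as_matrix().round(3))
```

```text
[[-0.39  -0.001  0.921]
 [-0.921 -0.002 -0.39 ]
 [ 0.002 -1.     0.   ]]
```

```bash
python3 - <<'E'
from h import *
from bench import arm
z=np.load("pics/scene0.npz");W=world(arm.camera_params("scene"),z["d"])
for n,(u,v) in dict(shaker=(462,235),shb=(455,260),jig=(444,210),bowl=(255,128),box=(610,245)).items(): print(n,W[v,u].round())
z=np.load("pics/side0.npz");W=world(arm.camera_params("side"),z["d"])
for n,(u,v) in dict(shaker=(232,131),jig=(224,188),bowl=(397,292),stubtip=(333,256),stub=(340,250)).items(): print(n,W[v,u].round())
E
python3 -m creep '[[[0,-20,30],[0,0,0],0],[[20,-50,60],[0,0,0],0],[[40,-90,80],[0,0,0],0],[[60,-130,80],[0,0,0.1],0],[[80,-165,80],[0,0,0.2],0],[[100,-200,80],[0,0,0.3],0],[[120,-235,80],[0,0,0.4],0],[[140,-270,80],[0,0,0.4],0],[[160,-305,80],[0,0,0.4],0],[[180,-340,80],[0,0,0.4],0],[[200,-375,80],[0,0,0.4],0],[[220,-410,80],[0,0,0.4],0]]'
```

```text
shaker [498. 411. 201.]
shb [526. 422. 138.]
jig [372. 297.  94.]
bowl [ 434. -422.   32.]
box [115. 692.  19.]
shaker [482. 398. 201.]
jig [358. 284.  88.]
bowl [ 520. -352.   35.]
stubtip [ 463. -144.   47.]
stub [ 495. -142.   48.]
clock: 1.15
position: [462.4, 166.5, 311.4]
ee_rot: [-0.5, 0.5, -0.5, 0.5]
contact_force: [1.2, 1.2, -0.0]
gripper_width: 42.8
```

```bash
python3 -m creep '[[[20,-36,0],[0,0,0],0],[[38,-72,-10],[0,0,0],0],[[56,-108,-20],[0,0,0],0],[[74,-144,-30],[0,0,0],0],[[92,-180,-40],[0,0,0],0],[[110,-216,-50],[0,0,0],0],[[128,-252,-50],[0,0,0],0],[[148,-288,-50],[0,0,0],0],[[148,-288,-50],[0,0,0],0],[[148,-288,-50],[0,0,0],0]]'
python3 - <<'E'
from h import *
from bench import arm
s=arm.read_state();im,d=arm.get_image("wrist");print(s["position"],s["joints"].round(2),s["wrist_torque"])
cv2.imwrite("pics/w1.png",im[:,:,::-1]);np.savez("pics/w1.npz",im=im,d=d,p=s["position"],q=s["ee_rot"])
E
```

```text
clock: 1.98
position: [610.2, -121.6, 259.6]
ee_rot: [-0.499, 0.502, -0.501, 0.498]
contact_force: [-0.3, 0.8, -0.1]
gripper_width: 42.8
[ 610.21272353 -121.57844381  259.62847337] [ 0.06  0.36  0.05 -0.   -1.26  1.5 ] [0.0835027  0.00280706 0.02529711]
```

View pics/w1.png

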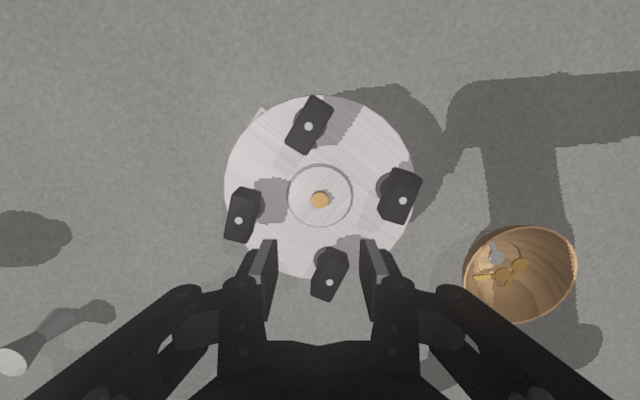

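```bash
cat >> h.py <<'E'
def bars(npz,p,C=(593.5,-122)):
    z=np.load(npz);s=dict(position=z["p"],ee_rot=z["q"])
    W=wristworld(p,z["d"],s);w=W.reshape(-1,3)
    m=(abs(w[:,2]-98)<4)&(np.hypot(w[:,0]-C[0],w[:,1]-C[1])<115)
    (cx,cy),r=cv2.minEnclosingCircle(w[m][:,:2].astype(np.float32));print("lid",cx,cy,r,w[m].mean(0))
    for n,a in ((1,-173),(2,-83),(3,7),(4,97)):
        k=np.array(C)+76*np.array([np.cos(np.radians(a)),np.sin(np.radians(a))])
        m=(w[:,2]>136)&(w[:,2]<152)&(np.hypot(w[:,0]-k[0],w[:,1]-k[1])<38)
        if m.sum()<60: print(n,"few",m.sum());continue
        (x,y),(a1,b1),an=cv2.minAreaRect(w[m][:,:2].astype(np.float32))
        if a1<b1: an+=90
        an=(an+90)%180-90
        print(n,"xy",round(x,1),round(y,1),"size",round(a1,1),round(b1,1),"long-axis rad",round(np.radians(an),3),"z",np.median(w[m][:,2]).round(1),m.sum())
E
python3 -c "
from h import *
from bench import arm
bars('pics/w1.npz',arm.camera_params('wrist'))"
```

```text
lid 593.7473754882812 -123.26376342773438 102.67247009277344 [ 608.19382602 -121.77271599   98.04087328]
1 xy 518.4 -132.8 size 24.7 48.7 long-axis rad -0.425 z 142.6 1068
2 xy 602.7 -198.6 size 24.9 48.3 long-axis rad -0.311 z 142.8 1359
3 xy 668.7 -113.9 size 24.0 48.0 long-axis rad -0.558 z 142.9 1593
4 xy 584.6 -48.0 size 24.2 47.6 long-axis rad -0.267 z 142.8 1268
```

```bash
python3 -m creep '[[[-4,-38,0],[0,0,-0.12],0],[[-7.5,-77,-20],[0,0,-0.24],0],[[-7.5,-77,-55],[0,0,-0.31],0],[[-7.5,-77,-90],[0,0,-0.31],0],[[-7.5,-77,-120],[0,0,-0.31],0],[[-7.5,-77,-147],[0,0,-0.31],0],[[-7.5,-77,-147],[0,0,-0.31],0]]'
python3 - <<'E'
from h import *
from bench import arm
s=arm.read_state();im,d=arm.get_image("wrist");print(s["position"],s["joints"].round(2),s["wrist_torque"],s["contact_force"])
cv2.imwrite("pics/w2.png",im[:,:,::-1])
E
```

```text
clock: 2.62
position: [598.2, -194.2, 108.4]
ee_rot: [-0.42, 0.575, -0.568, 0.414]
contact_force: [-0.9, -0.1, -0.4]
gripper_width: 42.4
[ 598.18953905 -194.24347694  108.40378697] [-0.06  0.5  -0.13 -0.   -0.95  1.32] [ 0.03706121  0.12720307 -0.02970206] [-0.87185231 -0.09617084 -0.39412007]
```

View pics/w2.png

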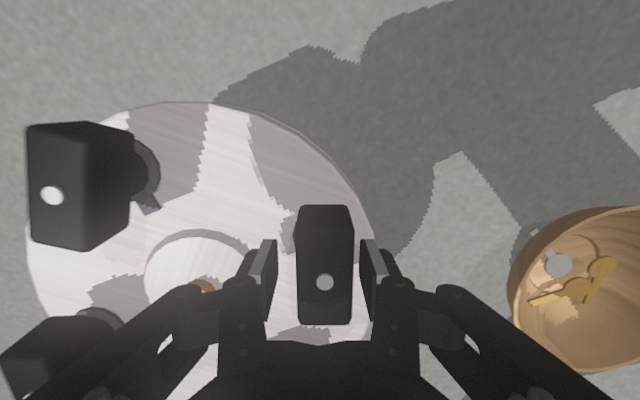

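```bash
python3 -m creep '[[[0,0,0],[0,0,0],0],[[0,0,0],[0,0,0],0]]'
python3 - <<'E'
from h import *
from bench import arm
s=arm.read_state();Z=R.from_quat(s["ee_rot"]).as_matrix();print(s["position"],s["joint_vel"].round(3), np.arctan2(Z[1,2],Z[0,2]),Z[:,1])
E
```

```text
clock: 2.83
position: [604.2, -196.0, 117.2]
ee_rot: [0.416, -0.57, 0.572, -0.418]
contact_force: [0.3, -0.1, 0.8]
gripper_width: 42.8
[ 604.24564033 -196.0117415   117.1649894 ] [-0.006 -0.006  0.002 -0.005  0.004  0.001] -0.3090928210621973 [ 4.71548102e-03 -9.88921910e-04 -9.99988393e-01]
```

```bash
for i in 1 2 3; do python3 -m creep '[[[0,0,0],[0,0,0],0]]'|grep -E "clock|pos|force"; done
```

```text
clock: 2.92
position: [604.1, -196.2, 117.1]
contact_force: [-0.4, -0.7, 0.3]
clock: 3.0
position: [603.6, -196.3, 116.4]
contact_force: [-0.2, -0.4, 0.3]
clock: 3.08
position: [603.1, -196.4, 115.7]
contact_force: [-0.2, 0.8, 0.3]
```

```bash
python3 -m creep '[[[0,0,0],[0,0,0],0],[[0,0,0],[0,0,0],0],[[0,0,0],[0,0,0],0],[[0,0,0],[0,0,0],0],[[0,0,0],[0,0,0],0]]'; python3 -m creep '[[[0,0,0],[0,0,0],-0.4],[[0,0,0],[0,0,0],-1],[[0,0,0],[0,0,0],-1],[[0,0,0],[0,0,0],-1]]'
python3 - <<'E'
from h import *
from bench import arm
s=arm.read_state();print(s["wrist_torque"],s["joint_efforts"].round(2),s["joints"].round(3))
im,d=arm.get_image("wrist")
cv2.imwrite("pics/w3.png",im[:,:,::-1])
E
```

```text
clock: 3.5
position: [602.5, -196.5, 114.2]
ee_rot: [-0.417, 0.571, -0.571, 0.417]
contact_force: [0.2, -0.2, 1.1]
gripper_width: 42.8
clock: 3.83
position: [602.1, -197.7, 114.7]
ee_rot: [0.417, -0.571, 0.572, -0.416]
contact_force: [-2.4, -5.4, 2.3]
gripper_width: 23.0
[-1.40305389  0.54319164  0.07116471] [ 3.360e+00 -4.126e+01  1.665e+01  2.420e+00  4.000e-01 -4.000e-02] [-0.062  0.498 -0.121  0.002 -0.952  1.32 ]
```

View pics/w3.png

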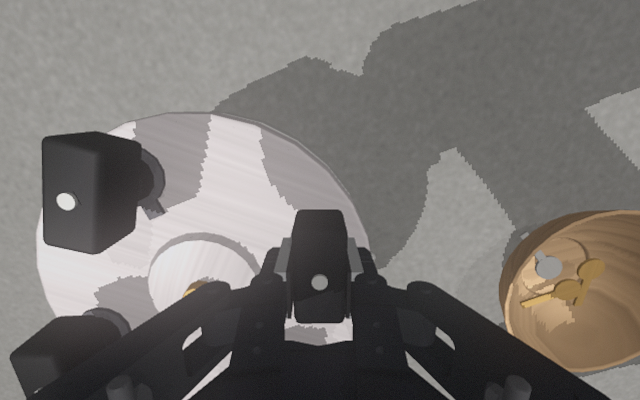

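```bash
python3 -m creep '[[[0,0,0],[0,0,-0.1],-1],[[0,0,0],[0,0,-0.2],-1],[[0,0,0],[0,0,-0.3],-1],[[0,0,0],[0,0,-0.4],-1],[[0,0,0],[0,0,-0.5],-1],[[0,0,0],[0,0,-0.6],-1],[[0,0,0],[0,0,-0.63],-1],[[0,0,0],[0,0,-0.63],-1],[[0,0,0],[0,0,-0.63],-1]]'
cat >> h.py <<'E'
def st():
    from bench import arm
    s=arm.read_state();Z=R.from_quat(s["ee_rot"]).as_matrix()
    print("t",round(s["clock"],2),"pos",s["position"].round(1),"yaw",round(float(np.arctan2(Z[1,2],Z[0,2])),3),"tz",s["wrist_torque"].round(3),"F",s["contact_force"].round(1),"w",round(s["gripper_width"],1),"j6",s["joints"][5].round(3),"e6",s["joint_efforts"][5].round(3))
E
python3 -c "from h import *;st()"
```

```text
clock: 4.63
position: [602.7, -197.2, 114.7]
ee_rot: [0.219, -0.672, 0.673, -0.219]
contact_force: [-1.7, -4.7, 1.9]
gripper_width: 23.0
t 4.63 pos [ 602.7 -197.2  114.7] yaw -0.94 tz [-1.237  0.181 -0.109] F [-1.7 -4.7  1.9] w 23.0 j6 0.691 e6 0.028
```

```bash
python3 -m creep '[[[0,0,0],[0,0,0],0],[[0,0,0],[0,0,0],0],[[0,0,30],[0,0,0.0],0],[[0,0,55],[0,0,0.1],0],[[-4,38,60],[0,0,0.2],0],[[-8,76,60],[0,0,0.31],0],[[-13,114,60],[0,0,0.43],0],[[-18,150.6,60],[0,0,0.55],0],[[-18,150.6,45],[0,0,0.673],0],[[-18,150.6,20],[0,0,0.673],0],[[-18,150.6,0],[0,0,0.673],0],[[-18,150.6,0],[0,0,0.673],0]]'
python3 -m creep '[[[0,0,0],[0,0,0],0],[[0,0,0],[0,0,0],0],[[0,0,0],[0,0,0],0],[[0,0,0],[0,0,0],0]]'
python3 - <<'E'
from h import *
st()
from bench import arm
im,d=arm.get_image("wrist")
cv2.imwrite("pics/w4.png",im[:,:,::-1])
E
```

```text
clock: 5.63
position: [581.4, -44.9, 109.9]
ee_rot: [-0.431, 0.564, -0.56, 0.426]
contact_force: [-0.8, 0.7, -0.6]
gripper_width: 42.6
clock: 5.97
position: [585.4, -45.9, 115.7]
ee_rot: [0.428, -0.562, 0.563, -0.43]
contact_force: [0.0, -0.8, -0.1]
gripper_width: 42.6
t 5.97 pos [585.4 -45.9 115.7] yaw -0.268 tz [ 0.003 -0.015  0.008] F [ 0.  -0.8 -0.1] w 42.6 j6 1.105 e6 0.001
```

View pics/w4.png

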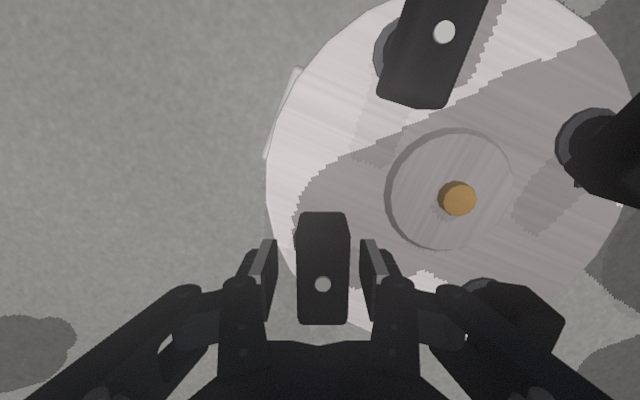

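```bash
python3 -m creep '[[[0,-1.5,0],[0,0,0],-0.4],[[0,-1.5,0],[0,0,0],-1],[[0,-1.5,0],[0,0,0],-1],[[0,-1.5,0],[0,0,0],-1]]'; python3 -c "from h import *;st()"
python3 -m creep '[[[0,0,0],[0,0,-0.1],-1],[[0,0,0],[0,0,-0.2],-1],[[0,0,0],[0,0,-0.3],-1],[[0,0,0],[0,0,-0.4],-1],[[0,0,0],[0,0,-0.5],-1],[[0,0,0],[0,0,-0.6],-1],[[0,0,0],[0,0,-0.63],-1],[[0,0,0],[0,0,-0.63],-1],[[0,0,0],[0,0,-0.63],-1]]';python3 -c "from h import *;st()"
python3 -m creep '[[[0,0,0],[0,0,0],0],[[0,0,0],[0,0,0],0],[[0,0,30],[0,0,0],0],[[0,0,60],[0,0,0],0],[[0,0,95],[0,0,0.1],0],[[0,-30,130],[0,0,0.2],0],[[0,-60,145],[0,0,0.31],0],[[20,-78,145],[0,0,0.43],0],[[25,-78,145],[0,0,0.5],0],[[25,-78,145],[0,0,0.6],0],[[25,-78,145],[0,0,0.6],0],[[25,-78,145],[0,0,0.6],0]]'
python3 - <<'E'
from h import *
from bench import arm
st()
s=arm.read_state();im,d=arm.get_image("wrist")
cv2.imwrite("pics/w5.png",im[:,:,::-1]);np.savez("pics/w5.npz",im=im,d=d,p=s["position"],q=s["ee_rot"])
bars('pics/w5.npz',arm.camera_params('wrist'))
E
```

```text
clock: 6.35
position: [584.8, -47.6, 115.1]
ee_rot: [0.429, -0.562, 0.563, -0.429]
contact_force: [-1.4, -1.2, 5.1]
gripper_width: 23.2
t 6.35 pos [584.8 -47.6 115.1] yaw -0.268 tz [-0.265  0.33  -0.049] F [-1.4 -1.2  5.1] w 23.2 j6 1.108 e6 0.051
clock: 7.1
position: [584.8, -47.7, 115.1]
ee_rot: [0.234, -0.667, 0.668, -0.234]
contact_force: [-1.5, -1.9, 5.5]
gripper_width: 22.9
t 7.1 pos [584.8 -47.7 115.1] yaw -0.897 tz [-0.44   0.404 -0.019] F [-1.5 -1.9  5.5] w 22.9 j6 0.479 e6 0.029
clock: 8.1
position: [609.4, -125.2, 258.5]
ee_rot: [-0.42, 0.569, -0.569, 0.419]
contact_force: [0.6, -0.3, -0.7]
gripper_width: 42.5
t 8.1 pos [ 609.4 -125.2  258.5] yaw -0.3 tz [-0.014  0.014  0.003] F [ 0.6 -0.3 -0.7] w 42.5 j6 1.214 e6 0.079
lid 593.7537231445312 -123.56177520751953 102.77507781982422 [ 605.22276292 -125.63485297   98.04584207]
1 xy 518.5 -132.2 size 23.6 48.3 long-axis rad -0.389 z 142.7 879
2 xy 603.1 -198.4 size 23.7 47.9 long-axis rad -0.95 z 142.8 1449
3 xy 668.7 -113.9 size 24.1 48.0 long-axis rad -0.556 z 142.9 1585
4 xy 584.6 -48.7 size 23.9 48.0 long-axis rad -0.906 z 142.8 1079
```

View pics/w5.png

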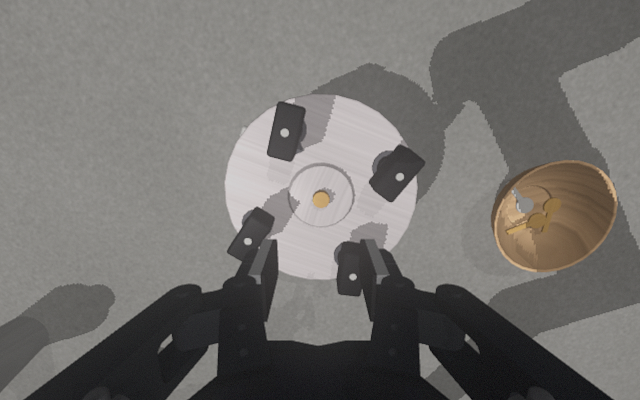

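```bash
python3 -m creep '[[[-35,-3,0],[0,0,-0.05],0],[[-70,-6,-15],[0,0,-0.11],0],[[-91.3,-6,-50],[0,0,-0.11],0],[[-91.3,-6,-85],[0,0,-0.11],0],[[-91.3,-6,-120],[0,0,-0.11],0],[[-91.3,-6,-145],[0,0,-0.11],0],[[-91.3,-6,-145],[0,0,-0.11],0],[[-91.3,-6,-145],[0,0,-0.11],0],[[-91.3,-6,-145],[0,0,-0.11],0],[[-91.3,-6,-145],[0,0,-0.11],0]]'
python3 - <<'E'
from h import *
from bench import arm
st()
im,d=arm.get_image("wrist")
cv2.imwrite("pics/w6.png",im[:,:,::-1])
E
```

```text
clock: 8.98
position: [520.0, -131.3, 116.5]
ee_rot: [0.387, -0.59, 0.592, -0.39]
contact_force: [-0.2, -0.1, -0.6]
gripper_width: 42.7
t 8.98 pos [ 520.  -131.3  116.5] yaw -0.408 tz [-0.029 -0.013  0.039] F [-0.2 -0.1 -0.6] w 42.7 j6 1.107 e6 -0.003
```

View pics/w6.png

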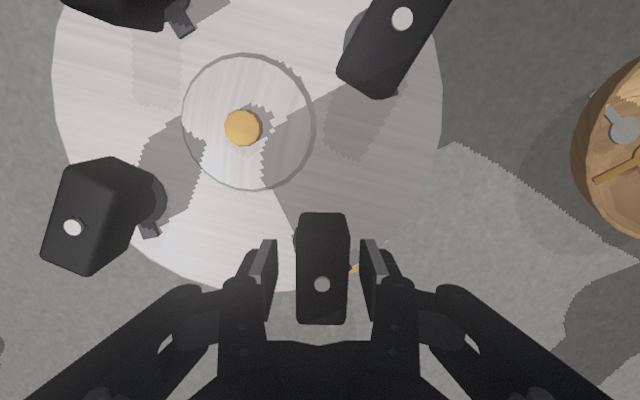

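```bash
python3 -m creep '[[[0,0,0],[0,0,0],-0.4],[[0,0,0],[0,0,0],-1],[[0,0,0],[0,0,0],-1],[[0,0,0],[0,0,0],-1],[[0,0,0],[0,0,0],-1]]' >/dev/null; python3 -c "from h import *;st()"
python3 -m creep '[[[0,0,0],[0,0,-0.08],-1],[[0,0,0],[0,0,-0.16],-1],[[0,0,0],[0,0,-0.24],-1],[[0,0,0],[0,0,-0.30],-1],[[0,0,0],[0,0,-0.30],-1]]'>/dev/null;python3 -c "from h import *;st()"
for i in 1 2 3; do python3 -m creep '[[[0,0,0],[0,0,0],-1]]'>/dev/null;python3 -c "from h import *;st()"; done
```

```text
t 9.45 pos [ 518.8 -132.2  116. ] yaw -0.407 tz [-0.798  0.508  0.032] F [-1.8 -2.4  6.2] w 22.9 j6 1.108 e6 -0.02
t 9.87 pos [ 518.8 -132.3  116.1] yaw -0.71 tz [-0.947  0.491 -0.027] F [-1.7 -2.4  6.8] w 23.0 j6 0.805 e6 -0.252
t 9.95 pos [ 518.8 -132.3  116.1] yaw -0.708 tz [-0.875  0.533 -0.015] F [-2.3 -3.3  5.8] w 22.9 j6 0.807 e6 0.022
t 10.03 pos [ 518.8 -132.3  116.1] yaw -0.708 tz [-0.938  0.44  -0.002] F [-2.1 -2.1  6.4] w 23.0 j6 0.807 e6 0.048
t 10.12 pos [ 518.8 -132.3  116.1] yaw -0.708 tz [-0.879  0.495 -0.031] F [-1.2 -3.1  5. ] w 23.1 j6 0.807 e6 0.049
```

```bash
for i in 1 2 3 4 5; do python3 -m creep '[[[0,0,0],[0,0,-0.03],-1],[[0,0,0],[0,0,-0.03],-1]]'>/dev/null;python3 -c "from h import *;st()"; done
```

```text
t 10.28 pos [ 518.9 -132.3  116.1] yaw -0.738 tz [-0.907  0.473 -0.025] F [-1.9 -3.1  5.7] w 23.0 j6 0.777 e6 -0.077
t 10.45 pos [ 518.8 -132.3  116.1] yaw -0.768 tz [-0.945  0.493  0.004] F [-2.4 -2.9  6.6] w 22.7 j6 0.747 e6 -0.077
t 10.62 pos [ 518.8 -132.3  116.1] yaw -0.799 tz [-0.94   0.504 -0.006] F [-2.3 -4.   4.6] w 22.7 j6 0.717 e6 -0.077
t 10.78 pos [ 518.8 -132.3  116.1] yaw -0.828 tz [-0.971  0.483 -0.033] F [-1.2 -3.8  5.8] w 23.3 j6 0.687 e6 -0.077
t 10.95 pos [ 518.8 -132.3  116.1] yaw -0.858 tz [-0.993  0.46  -0.03 ] F [-2.  -4.   6.4] w 23.1 j6 0.657 e6 -0.077
```

```bash
python3 -m creep '[[[0,0,0],[0,0,-0.03],-1],[[0,0,0],[0,0,-0.03],-1]]'>/dev/null;python3 -c "from h import *;st()"
python3 -m creep '[[[0,0,0],[0,0,-0.03],-1],[[0,0,0],[0,0,-0.03],-1]]'>/dev/null;python3 -c "from h import *;st()"
```

```text
t 11.12 pos [ 518.8 -132.3  116.1] yaw -0.889 tz [-0.972  0.512 -0.084] F [-1.5 -1.9  6. ] w 23.3 j6 0.627 e6 -0.077
t 11.28 pos [ 518.8 -132.3  116. ] yaw -0.918 tz [-1.025  0.426 -0.089] F [-1.9 -3.9  6.5] w 23.1 j6 0.597 e6 -0.077
```

```bash
python3 -m creep '[[[0,0,0],[0,0,-0.03],-1],[[0,0,0],[0,0,-0.03],-1]]'>/dev/null;python3 -c "from h import *;st()"
```

```text
t 11.45 pos [ 518.8 -132.3  116. ] yaw -0.948 tz [-0.979  0.449 -0.032] F [-1.  -4.   5.5] w 23.0 j6 0.567 e6 -0.077
```

```bash
python3 -m creep '[[[0,0,0],[0,0,-0.02],-1],[[0,0,0],[0,0,-0.02],-1]]'>/dev/null;python3 -c "from h import *;st()"
```

```text
t 11.62 pos [ 518.8 -132.3  116.1] yaw -0.968 tz [-1.033  0.464 -0.03 ] F [-1.5 -4.1  6.2] w 22.6 j6 0.547 e6 -0.031
```

```bash
python3 -m creep '[[[0,0,0],[0,0,-0.02],-1],[[0,0,0],[0,0,-0.02],-1]]'>/dev/null;python3 -c "from h import *;st()"
```

```text
t 11.78 pos [ 518.8 -132.3  116. ] yaw -0.987 tz [-1.019  0.463  0.258] F [-2.1 -3.4  6.7] w 23.4 j6 0.528 e6 -0.315
```

```bash
python3 -m creep '[[[0,0,0],[0,0,-0.02],-1],[[0,0,0],[0,0,-0.02],-1]]'>/dev/null;python3 -c "from h import *;st()"
```

```text
t 11.95 pos [ 518.8 -132.3  116.1] yaw -1.007 tz [-1.044  0.495  0.237] F [-1.5 -4.1  5.2] w 23.0 j6 0.508 e6 -0.323
```

```bash
python3 -m creep '[[[0,0,0],[0,0,0],0],[[0,0,0],[0,0,0],0],[[0,0,30],[0,0,0.0],0],[[0,0,55],[0,0,0.1],0],[[38,5,60],[0,0,0.2],0],[[76,10,60],[0,0,0.31],0],[[114,15,60],[0,0,0.43],0],[[150.3,18.6,60],[0,0,0.45],0],[[150.3,18.6,45],[0,0,0.45],0],[[150.3,18.6,20],[0,0,0.45],0],[[150.3,18.6,0],[0,0,0.45],0],[[150.3,18.6,0],[0,0,0.45],0]]' >/dev/null
python3 -m creep '[[[0,0,0],[0,0,0],0],[[0,0,0],[0,0,0],0],[[0,0,0],[0,0,0],0],[[0,0,0],[0,0,0],0]]'
python3 - <<'E'
from h import *
st()
from bench import arm
im,d=arm.get_image("wrist")
cv2.imwrite("pics/w7.png",im[:,:,::-1])
E
```

```text
clock: 13.28
position: [669.4, -112.8, 116.3]
ee_rot: [0.342, -0.618, 0.619, -0.344]
contact_force: [0.1, -0.3, 0.9]
gripper_width: 42.6
t 13.28 pos [ 669.4 -112.8  116.3] yaw -0.558 tz [ 0.039  0.041 -0.005] F [ 0.1 -0.3  0.9] w 42.6 j6 0.942 e6 -0.0
```

View pics/w7.png

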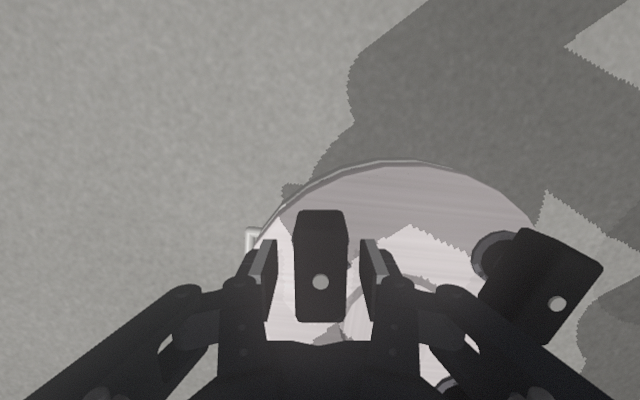

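Knob 3 is centred between the pads (bar at 320,265). Closing, then turning on.

```bash
python3 -m creep '[[[0,0,0],[0,0,0],-0.4],[[0,0,0],[0,0,0],-1],[[0,0,0],[0,0,0],-1],[[0,0,0],[0,0,0],-1],[[0,0,0],[0,0,0],-1]]' >/dev/null; python3 -c "from h import *;st()"
python3 -m creep '[[[0,0,0],[0,0,-0.08],-1],[[0,0,0],[0,0,-0.16],-1],[[0,0,0],[0,0,-0.24],-1],[[0,0,0],[0,0,-0.30],-1],[[0,0,0],[0,0,-0.30],-1]]'>/dev/null;python3 -c "from h import *;st()"
python3 -m creep '[[[0,0,0],[0,0,-0.03],-1],[[0,0,0],[0,0,-0.03],-1]]'>/dev/null;python3 -c "from h import *;st()"
```

```text
t 13.75 pos [ 668.6 -113.1  115.5] yaw -0.558 tz [-0.171  0.719 -0.002] F [-1.9 -1.1  5.7] w 22.8 j6 0.942 e6 0.023
t 14.17 pos [ 668.8 -112.9  115.5] yaw -0.86 tz [-0.068  0.609 -0.025] F [-1.9 -0.1  4.7] w 23.2 j6 0.64 e6 -0.249
t 14.33 pos [ 668.8 -112.9  115.5] yaw -0.889 tz [-0.072  0.576 -0.039] F [-2.2 -0.5  5.4] w 22.8 j6 0.611 e6 -0.075
```

```bash
python3 -m creep '[[[0,0,0],[0,0,-0.03],-1],[[0,0,0],[0,0,-0.03],-1]]'>/dev/null;python3 -c "from h import *;st()"
python3 -m creep '[[[0,0,0],[0,0,-0.03],-1],[[0,0,0],[0,0,-0.03],-1]]'>/dev/null;python3 -c "from h import *;st()"
```

```text
t 14.5 pos [ 668.9 -112.9  115.5] yaw -0.919 tz [-0.059  0.54  -0.06 ] F [-1.6  0.7  5.4] w 23.1 j6 0.581 e6 -0.075
t 14.67 pos [ 668.9 -112.9  115.5] yaw -0.948 tz [-0.046  0.504 -0.035] F [-1.1 -0.4  5.2] w 22.9 j6 0.551 e6 -0.075
```

```bash
python3 -m creep '[[[0,0,0],[0,0,-0.03],-1],[[0,0,0],[0,0,-0.03],-1]]'>/dev/null;python3 -c "from h import *;st()"
python3 -m creep '[[[0,0,0],[0,0,-0.03],-1],[[0,0,0],[0,0,-0.03],-1]]'>/dev/null;python3 -c "from h import *;st()"
```

```text
t 14.83 pos [ 668.9 -112.9  115.5] yaw -0.979 tz [-0.019  0.479 -0.067] F [-2.2 -0.5  5.6] w 23.2 j6 0.521 e6 -0.075
t 15.0 pos [ 668.9 -112.9  115.5] yaw -1.009 tz [-0.027  0.457 -0.071] F [-2.6 -0.   5.4] w 23.1 j6 0.491 e6 -0.075
```

```bash
python3 -m creep '[[[0,0,0],[0,0,-0.03],-1],[[0,0,0],[0,0,-0.03],-1]]'>/dev/null;python3 -c "from h import *;st()"
python3 -m creep '[[[0,0,0],[0,0,-0.03],-1],[[0,0,0],[0,0,-0.03],-1]]'>/dev/null;python3 -c "from h import *;st()"
```

```text
t 15.17 pos [ 669.  -112.8  115.5] yaw -1.038 tz [-0.048  0.479 -0.056] F [-1.2  0.1  6.1] w 23.0 j6 0.461 e6 -0.075
t 15.33 pos [ 669.  -112.8  115.5] yaw -1.068 tz [-0.092  0.476 -0.085] F [-1.   0.2  4.2] w 23.0 j6 0.431 e6 -0.075
```

```bash
python3 -m creep '[[[0,0,0],[0,0,-0.02],-1],[[0,0,0],[0,0,-0.02],-1]]'>/dev/null;python3 -c "from h import *;st()"
```

```text
t 15.5 pos [ 669.  -112.8  115.5] yaw -1.088 tz [-0.026  0.5   -0.12 ] F [-2.2  0.2  5.4] w 23.0 j6 0.411 e6 -0.029
```

```bash
python3 -m creep '[[[0,0,0],[0,0,-0.02],-1],[[0,0,0],[0,0,-0.02],-1]]'>/dev/null;python3 -c "from h import *;st()"
```

```text
t 15.67 pos [ 669.  -112.8  115.5] yaw -1.108 tz [-0.048  0.442 -0.061] F [-1.2  0.1  4.4] w 22.9 j6 0.391 e6 -0.029
```

```bash
python3 -m creep '[[[0,0,0],[0,0,-0.02],-1],[[0,0,0],[0,0,-0.02],-1]]'>/dev/null;python3 -c "from h import *;st()"
```

```text
t 15.83 pos [ 669.1 -112.8  115.5] yaw -1.128 tz [ 0.01   0.418 -0.06 ] F [-1.4 -0.3  5.3] w 23.2 j6 0.371 e6 -0.029
```

0.57 turned, no seat yet; continuing.

```bash
python3 -m creep '[[[0,0,0],[0,0,-0.02],-1],[[0,0,0],[0,0,-0.02],-1]]'>/dev/null;python3 -c "from h import *;st()"
```

```text
t 16.0 pos [ 669.1 -112.8  115.5] yaw -1.148 tz [-0.026  0.398 -0.035] F [-2.2  0.9  5.1] w 23.0 j6 0.351 e6 -0.029
```

```bash
python3 -m creep '[[[0,0,0],[0,0,-0.02],-1],[[0,0,0],[0,0,-0.02],-1]]'>/dev/null;python3 -c "from h import *;st()"
```

```text
t 16.17 pos [ 669.1 -112.8  115.5] yaw -1.168 tz [-0.015  0.405 -0.032] F [-1.3 -0.9  5.7] w 22.7 j6 0.332 e6 -0.029
```

```bash
python3 -m creep '[[[0,0,0],[0,0,-0.02],-1],[[0,0,0],[0,0,-0.02],-1]]'>/dev/null;python3 -c "from h import *;st()"
```

```text
t 16.33 pos [ 669.1 -112.8  115.5] yaw -1.188 tz [ 0.     0.417 -0.012] F [-1.6  0.1  4.5] w 23.1 j6 0.312 e6 -0.029
```

```bash
python3 -m creep '[[[0,0,0],[0,0,-0.02],-1],[[0,0,0],[0,0,-0.02],-1]]'>/dev/null;python3 -c "from h import *;st()"
```

```text
t 16.5 pos [ 669.1 -112.8  115.5] yaw -1.208 tz [ 0.02   0.433 -0.072] F [-1.7  0.4  4.8] w 23.2 j6 0.291 e6 -0.029
```

```bash
python3 -m creep '[[[0,0,0],[0,0,-0.02],-1],[[0,0,0],[0,0,-0.02],-1]]'>/dev/null;python3 -c "from h import *;st()"
```

```text
t 16.67 pos [ 669.1 -112.8  115.5] yaw -1.228 tz [ 0.003  0.365 -0.071] F [-1.3 -0.7  5.8] w 23.0 j6 0.272 e6 -0.029
```

```bash
python3 -m creep '[[[0,0,0],[0,0,-0.02],-1],[[0,0,0],[0,0,-0.02],-1]]'>/dev/null;python3 -c "from h import *;st()"
```

```text
t 16.83 pos [ 669.2 -112.8  115.5] yaw -1.248 tz [-0.012  0.445 -0.053] F [-1.1  0.1  5.7] w 23.1 j6 0.251 e6 -0.029
```

```bash
python3 -m creep '[[[0,0,0],[0,0,-0.02],-1],[[0,0,0],[0,0,-0.02],-1]]'>/dev/null;python3 -c "from h import *;st()"
```

```text
t 17.0 pos [ 669.2 -112.8  115.5] yaw -1.268 tz [-0.023  0.347 -0.046] F [-1.8 -0.1  6.2] w 22.6 j6 0.231 e6 -0.029
```

```bash
python3 -m creep '[[[0,0,0],[0,0,-0.02],-1],[[0,0,0],[0,0,-0.02],-1]]'>/dev/null;python3 -c "from h import *;st()"
```

```text
t 17.17 pos [ 669.2 -112.8  115.5] yaw -1.288 tz [ 0.004  0.368 -0.032] F [-1.8  0.5  4.7] w 23.0 j6 0.212 e6 -0.029
```

```bash
python3 -m creep '[[[0,0,0],[0,0,-0.02],-1],[[0,0,0],[0,0,-0.02],-1]]'>/dev/null;python3 -c "from h import *;st()"
```

```text
t 17.33 pos [ 669.2 -112.8  115.5] yaw -1.307 tz [-0.003  0.378  0.245] F [-1.6  0.1  6. ] w 22.8 j6 0.192 e6 -0.316
```

```bash
python3 -m creep '[[[0,0,0],[0,0,-0.02],-1],[[0,0,0],[0,0,-0.02],-1]]'>/dev/null;python3 -c "from h import *;st()"
```

```text
t 17.5 pos [ 669.3 -112.8  115.5] yaw -1.327 tz [-0.004  0.355  0.215] F [-1.4 -0.3  5.4] w 23.1 j6 0.172 e6 -0.32
```

```bash
python3 -m creep '[[[0,0,0],[0,0,0],0],[[0,0,0],[0,0,0],0],[[0,0,30],[0,0,0.0],0],[[0,0,55],[0,0,0.1],0],[[-22,-28,60],[0,0,0.2],0],[[-44,-56,60],[0,0,0.31],0],[[-65.7,-84.6,60],[0,0,0.38],0],[[-65.7,-84.6,40],[0,0,0.38],0],[[-65.7,-84.6,20],[0,0,0.38],0],[[-65.7,-84.6,0],[0,0,0.38],0],[[-65.7,-84.6,0],[0,0,0.38],0],[[-65.7,-84.6,0],[0,0,0.38],0]]' >/dev/null
python3 -m creep '[[[0,0,0],[0,0,0],0],[[0,0,0],[0,0,0],0],[[0,0,0],[0,0,0],0],[[0,0,0],[0,0,0],0]]'
python3 - <<'E'
from h import *
st()
from bench import arm
im,d=arm.get_image("wrist")
cv2.imwrite("pics/w8.png",im[:,:,::-1])
E
```

```text
clock: 18.83
position: [603.5, -197.3, 115.4]
ee_rot: [0.216, -0.673, 0.673, -0.217]
contact_force: [-0.7, -0.6, 0.6]
gripper_width: 42.9
t 18.83 pos [ 603.5 -197.3  115.4] yaw -0.948 tz [-0.029 -0.017  0.02 ] F [-0.7 -0.6  0.6] w 42.9 j6 0.685 e6 -0.0
```

View pics/w8.png

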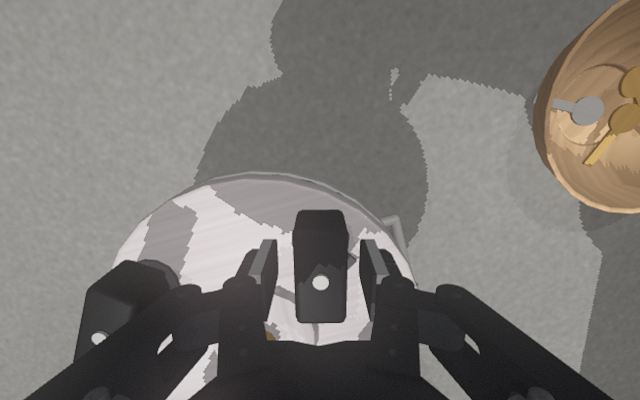

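```bash
python3 -m creep '[[[0,0,0],[0,0,0],-0.4],[[0,0,0],[0,0,0],-1],[[0,0,0],[0,0,0],-1],[[0,0,0],[0,0,0],-1],[[0,0,0],[0,0,0],-1]]' >/dev/null; python3 -c "from h import *;st()"
python3 -m creep '[[[0,0,0],[0,0,-0.08],-1],[[0,0,0],[0,0,-0.16],-1],[[0,0,0],[0,0,-0.24],-1],[[0,0,0],[0,0,-0.30],-1],[[0,0,0],[0,0,-0.30],-1]]'>/dev/null;python3 -c "from h import *;st()"
python3 -m creep '[[[0,0,0],[0,0,-0.03],-1],[[0,0,0],[0,0,-0.03],-1]]'>/dev/null;python3 -c "from h import *;st()"
```

```text
t 19.3 pos [ 602.7 -197.5  114.9] yaw -0.948 tz [-0.012  0.712  0.027] F [-2.9 -0.4  4.7] w 23.2 j6 0.685 e6 -0.025
t 19.72 pos [ 603.  -197.4  114.9] yaw -1.249 tz [ 0.137  0.606 -0.09 ] F [-2.2  0.2  5.1] w 23.1 j6 0.384 e6 -0.286
t 19.88 pos [ 603.  -197.4  114.9] yaw -1.277 tz [ 0.164  0.605 -0.087] F [-1.5  0.8  5.7] w 23.1 j6 0.355 e6 -0.076
```

```bash
python3 -m creep '[[[0,0,0],[0,0,-0.03],-1],[[0,0,0],[0,0,-0.03],-1]]'>/dev/null;python3 -c "from h import *;st()"
python3 -m creep '[[[0,0,0],[0,0,-0.03],-1],[[0,0,0],[0,0,-0.03],-1]]'>/dev/null;python3 -c "from h import *;st()"
```

```text
t 20.05 pos [ 603.1 -197.4  114.9] yaw -1.307 tz [ 0.147  0.598 -0.083] F [-1.9 -0.5  5.1] w 23.0 j6 0.325 e6 -0.074
t 20.22 pos [ 603.1 -197.4  114.9] yaw -1.337 tz [ 0.125  0.525 -0.109] F [-1.3  0.5  5.5] w 22.8 j6 0.295 e6 -0.074
```

```bash
python3 -m creep '[[[0,0,0],[0,0,-0.03],-1],[[0,0,0],[0,0,-0.03],-1]]'>/dev/null;python3 -c "from h import *;st()"
python3 -m creep '[[[0,0,0],[0,0,-0.03],-1],[[0,0,0],[0,0,-0.03],-1]]'>/dev/null;python3 -c "from h import *;st()"
```

```text
t 20.38 pos [ 603.1 -197.4  114.9] yaw -1.367 tz [ 0.188  0.537 -0.052] F [-1.4  0.3  5.2] w 23.1 j6 0.265 e6 -0.074
t 20.55 pos [ 603.2 -197.4  115. ] yaw -1.397 tz [ 0.157  0.48  -0.005] F [-1.2  0.3  5.4] w 23.2 j6 0.235 e6 -0.074
```

```bash
python3 -m creep '[[[0,0,0],[0,0,-0.03],-1],[[0,0,0],[0,0,-0.03],-1]]'>/dev/null;python3 -c "from h import *;st()"
python3 -m creep '[[[0,0,0],[0,0,-0.03],-1],[[0,0,0],[0,0,-0.03],-1]]'>/dev/null;python3 -c "from h import *;st()"
```

```text
t 20.72 pos [ 603.2 -197.4  114.9] yaw -1.427 tz [ 0.145  0.528 -0.052] F [-2.1  1.7  4.8] w 23.3 j6 0.205 e6 -0.074
t 20.88 pos [ 603.2 -197.4  114.9] yaw -1.457 tz [ 0.203  0.461 -0.016] F [-1.6  1.   5.9] w 23.2 j6 0.175 e6 -0.076
```

0.51 turned; one step at a time from here.

```bash
python3 -m creep '[[[0,0,0],[0,0,-0.03],-1],[[0,0,0],[0,0,-0.03],-1]]'>/dev/null;python3 -c "from h import *;st()"
```

```text
t 21.05 pos [ 603.3 -197.4  114.9] yaw -1.487 tz [ 0.162  0.459 -0.066] F [-1.9  0.3  5.5] w 23.2 j6 0.145 e6 -0.075
```

```bash
python3 -m creep '[[[0,0,0],[0,0,-0.03],-1],[[0,0,0],[0,0,-0.03],-1]]'>/dev/null;python3 -c "from h import *;st()"
```

```text
t 21.22 pos [ 603.3 -197.4  114.9] yaw -1.517 tz [ 0.103  0.456 -0.037] F [-2.1  0.3  5.1] w 23.0 j6 0.116 e6 -0.075
```

```bash
python3 -m creep '[[[0,0,0],[0,0,-0.03],-1],[[0,0,0],[0,0,-0.03],-1]]'>/dev/null;python3 -c "from h import *;st()"
```

```text
t 21.38 pos [ 603.3 -197.4  114.9] yaw -1.547 tz [ 0.12   0.473 -0.072] F [-2.4 -0.1  4.5] w 23.1 j6 0.086 e6 -0.077
```

```bash
python3 -m creep '[[[0,0,0],[0,0,-0.02],-1],[[0,0,0],[0,0,-0.02],-1]]'>/dev/null;python3 -c "from h import *;st()"
```

```text
t 21.55 pos [ 603.3 -197.4  114.9] yaw -1.566 tz [ 0.156  0.405 -0.046] F [-1.   0.6  3.9] w 22.9 j6 0.066 e6 -0.029
```

```bash
python3 -m creep '[[[0,0,0],[0,0,-0.02],-1],[[0,0,0],[0,0,-0.02],-1]]'>/dev/null;python3 -c "from h import *;st()"
```

```text
t 21.72 pos [ 603.3 -197.4  114.9] yaw -1.586 tz [ 0.142  0.433 -0.081] F [-1.7  0.9  5.1] w 23.3 j6 0.046 e6 -0.028
```

```bash
python3 -m creep '[[[0,0,0],[0,0,-0.02],-1],[[0,0,0],[0,0,-0.02],-1]]'>/dev/null;python3 -c "from h import *;st()"
```

```text
t 21.88 pos [ 603.4 -197.4  114.9] yaw -1.606 tz [ 0.095  0.475 -0.091] F [-0.9  0.1  5.8] w 23.2 j6 0.026 e6 -0.028
```

```bash
python3 -m creep '[[[0,0,0],[0,0,-0.02],-1],[[0,0,0],[0,0,-0.02],-1]]'>/dev/null;python3 -c "from h import *;st()"
```

```text
t 22.05 pos [ 603.4 -197.4  114.9] yaw -1.626 tz [ 0.098  0.425 -0.056] F [-1.  -0.1  5.2] w 23.1 j6 0.006 e6 -0.029
```

```bash
python3 -m creep '[[[0,0,0],[0,0,-0.02],-1],[[0,0,0],[0,0,-0.02],-1]]'>/dev/null;python3 -c "from h import *;st()"
```

```text
t 22.22 pos [ 603.4 -197.4  114.9] yaw -1.646 tz [0.174 0.415 0.221] F [-2.1  1.   5.8] w 23.0 j6 -0.014 e6 -0.312
```

```bash
python3 -m creep '[[[0,0,0],[0,0,0],0],[[0,0,0],[0,0,0],0],[[0,0,30],[0,0,0.0],0],[[0,0,55],[0,0,0.12],0],[[-4,38,60],[0,0,0.24],0],[[-8,76,60],[0,0,0.36],0],[[-13,114,60],[0,0,0.48],0],[[-18.4,150.1,60],[0,0,0.6],0],[[-18.4,150.1,45],[0,0,0.7],0],[[-18.4,150.1,20],[0,0,0.745],0],[[-18.4,150.1,0],[0,0,0.745],0],[[-18.4,150.1,0],[0,0,0.745],0]]' >/dev/null
python3 -m creep '[[[0,0,0],[0,0,0],0],[[0,0,0],[0,0,0],0],[[0,0,0],[0,0,0],0],[[0,0,0],[0,0,0],0]]'
python3 - <<'E'
from h import *
st()
from bench import arm
im,d=arm.get_image("wrist")
cv2.imwrite("pics/w9.png",im[:,:,::-1])
E
```

```text
clock: 23.55
position: [585.4, -47.4, 115.7]
ee_rot: [0.231, -0.668, 0.668, -0.233]
contact_force: [-1.0, -0.6, 0.3]
gripper_width: 42.5
t 23.55 pos [585.4 -47.4 115.7] yaw -0.903 tz [-0.008  0.012  0.031] F [-1.  -0.6  0.3] w 42.5 j6 0.473 e6 0.0
```

View pics/w9.png

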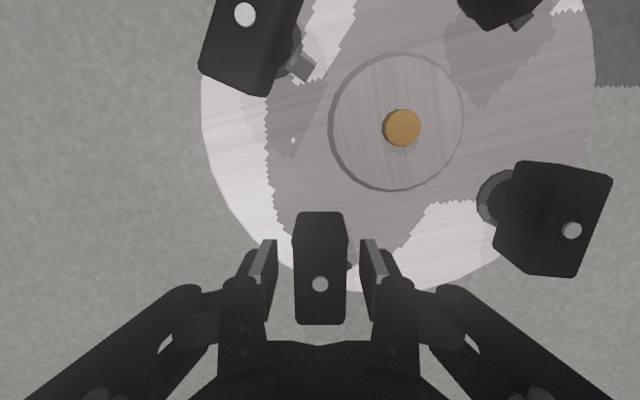

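Knob 4's bar is centred between the pads (320,268), parallel to them.

```bash
python3 -m creep '[[[0,0,0],[0,0,0],-0.4],[[0,0,0],[0,0,0],-1],[[0,0,0],[0,0,0],-1],[[0,0,0],[0,0,0],-1],[[0,0,0],[0,0,0],-1]]' >/dev/null; python3 -c "from h import *;st()"
python3 -m creep '[[[0,0,0],[0,0,-0.08],-1],[[0,0,0],[0,0,-0.16],-1],[[0,0,0],[0,0,-0.24],-1],[[0,0,0],[0,0,-0.28],-1],[[0,0,0],[0,0,-0.28],-1]]'>/dev/null;python3 -c "from h import *;st()"
```

```text
t 24.02 pos [584.6 -47.4 115.2] yaw -0.903 tz [-0.118  0.498 -0.067] F [-2.3 -0.9  4.5] w 22.7 j6 0.473 e6 0.024
t 24.43 pos [584.7 -47.4 115.2] yaw -1.184 tz [-0.206  0.515 -0.054] F [-1.4 -0.2  5.2] w 23.3 j6 0.191 e6 -0.159
```

```bash
python3 -m creep '[[[0,0,0],[0,0,-0.02],-1],[[0,0,0],[0,0,-0.02],-1]]'>/dev/null;python3 -c "from h import *;st()"
```

```text
t 24.6 pos [584.7 -47.5 115.2] yaw -1.203 tz [-0.104  0.476 -0.062] F [-1.5  0.8  5.6] w 22.8 j6 0.172 e6 -0.03
```

```bash
python3 -m creep '[[[0,0,0],[0,0,-0.02],-1],[[0,0,0],[0,0,-0.02],-1]]'>/dev/null;python3 -c "from h import *;st()"
```

```text
t 24.77 pos [584.7 -47.4 115.2] yaw -1.223 tz [-0.118  0.528 -0.088] F [-1.7 -0.9  5.5] w 23.2 j6 0.152 e6 -0.03
```

```bash
python3 -m creep '[[[0,0,0],[0,0,-0.02],-1],[[0,0,0],[0,0,-0.02],-1]]'>/dev/null;python3 -c "from h import *;st()"
```

```text
t 24.93 pos [584.7 -47.4 115.2] yaw -1.243 tz [-0.12   0.565 -0.027] F [-1.8 -0.1  5. ] w 23.2 j6 0.132 e6 -0.03
```

```bash
python3 -m creep '[[[0,0,0],[0,0,-0.02],-1],[[0,0,0],[0,0,-0.02],-1]]'>/dev/null;python3 -c "from h import *;st()"
```

```text
t 25.1 pos [584.7 -47.4 115.1] yaw -1.263 tz [-0.132  0.457 -0.03 ] F [-1.9  0.   5.4] w 23.0 j6 0.112 e6 -0.03
```

```bash
python3 -m creep '[[[0,0,0],[0,0,-0.02],-1],[[0,0,0],[0,0,-0.02],-1]]'>/dev/null;python3 -c "from h import *;st()"
```

```text
t 25.27 pos [584.7 -47.4 115.2] yaw -1.283 tz [-0.196  0.492 -0.046] F [-1.4 -0.1  5.3] w 23.3 j6 0.092 e6 -0.03
```

```bash
python3 -m creep '[[[0,0,0],[0,0,-0.02],-1],[[0,0,0],[0,0,-0.02],-1]]'>/dev/null;python3 -c "from h import *;st()"
```

```text
t 25.43 pos [584.7 -47.4 115.2] yaw -1.303 tz [-0.179  0.479 -0.002] F [-1.7 -0.5  5.2] w 23.1 j6 0.072 e6 -0.03
```

```bash
python3 -m creep '[[[0,0,0],[0,0,-0.02],-1],[[0,0,0],[0,0,-0.02],-1]]'>/dev/null;python3 -c "from h import *;st()"
```

```text
t 25.6 pos [584.7 -47.4 115.2] yaw -1.323 tz [-0.149  0.513 -0.016] F [-2.2 -1.1  4.9] w 23.1 j6 0.052 e6 -0.03
```

```bash
python3 -m creep '[[[0,0,0],[0,0,-0.02],-1],[[0,0,0],[0,0,-0.02],-1]]'>/dev/null;python3 -c "from h import *;st()"
```

```text
t 25.77 pos [584.7 -47.5 115.1] yaw -1.343 tz [-0.182  0.515  0.   ] F [-1.5 -1.4  6. ] w 23.4 j6 0.032 e6 -0.03
```

```bash
python3 -m creep '[[[0,0,0],[0,0,-0.02],-1],[[0,0,0],[0,0,-0.02],-1]]'>/dev/null;python3 -c "from h import *;st()"
```

```text
t 25.93 pos [584.7 -47.5 115.1] yaw -1.363 tz [-0.16   0.516 -0.068] F [-2.1 -0.9  5.7] w 23.1 j6 0.012 e6 -0.03
```

```bash
python3 -m creep '[[[0,0,0],[0,0,-0.02],-1],[[0,0,0],[0,0,-0.02],-1]]'>/dev/null;python3 -c "from h import *;st()"
```

```text
t 26.1 pos [584.7 -47.4 115.1] yaw -1.383 tz [-0.175  0.499 -0.038] F [-1.8 -0.7  5.1] w 23.1 j6 -0.008 e6 -0.03
```

```bash
python3 -m creep '[[[0,0,0],[0,0,-0.02],-1],[[0,0,0],[0,0,-0.02],-1]]'>/dev/null;python3 -c "from h import *;st()"
```

```text
t 26.27 pos [584.7 -47.4 115.2] yaw -1.402 tz [-0.17   0.479  0.217] F [-2.4 -0.3  4.6] w 23.1 j6 -0.027 e6 -0.319
```

Knob 4 is snug. Let go, lift clear and check from above.

```bash
python3 -m creep '[[[0,0,0],[0,0,0],0],[[0,0,0],[0,0,0],0],[[0,0,0],[0,0,0],0],[[0,0,30],[0,0,0],0],[[0,0,60],[0,0,0],0],[[0,0,95],[0,0,0.1],0],[[0,-30,130],[0,0,0.2],0],[[0,-60,145],[0,0,0.31],0],[[20,-78,145],[0,0,0.43],0],[[25,-78,145],[0,0,0.5],0],[[25,-78,145],[0,0,0.5],0],[[25,-78,145],[0,0,0.5],0]]'
python3 - <<'E'
from h import *
from bench import arm
st()
s=arm.read_state();im,d=arm.get_image("wrist")
cv2.imwrite("pics/w10.png",im[:,:,::-1]);np.savez("pics/w10.npz",im=im,d=d,p=s["position"],q=s["ee_rot"])
bars('pics/w10.npz',arm.camera_params('wrist'))
im,d=arm.get_image("scene");cv2.imwrite("pics/s10.png",im[:,:,::-1])
o=np.load("pics/scene0.npz")["im"]
for n,(u0,u1,v0,v1) in dict(shaker=(438,480,225,290),jig=(432,456,200,235),bowl=(228,282,113,155)).items():
    print(n,np.abs(im[v0:v1,u0:u1].astype(int)-o[v0:v1,u0:u1]).mean())
E
```

```text
clock: 27.27
position: [609.1, -125.3, 258.3]
ee_rot: [-0.231, 0.669, -0.668, 0.23]
contact_force: [0.2, 1.4, -0.2]
gripper_width: 42.9
t 27.27 pos [ 609.1 -125.3  258.3] yaw -0.905 tz [-0.004  0.046 -0.031] F [ 0.2  1.4 -0.2] w 42.9 j6 0.609 e6 0.059
lid 593.5370483398438 -123.85861206054688 102.60144805908203 [ 601.30884666 -132.62484907   98.12916114]
1 xy 517.8 -133.3 size 24.5 48.0 long-axis rad -0.99 z 142.8 1038
2 xy 602.5 -198.5 size 47.4 24.2 long-axis rad 1.51 z 142.9 1605
3 xy 668.4 -114.1 size 24.1 48.2 long-axis rad -1.318 z 142.9 1475
4 xy 583.7 -48.6 size 24.2 47.8 long-axis rad -1.389 z 142.9 992
shaker 5.82039072039072
jig 18.03769841269841
bowl 45.349941211052325
```

View pics/w10.png

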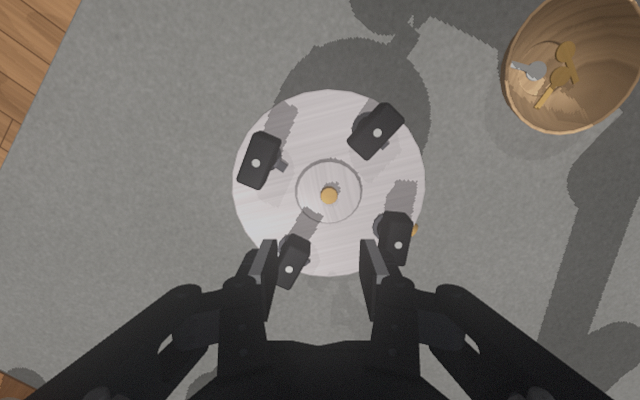

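View pics/s10.png

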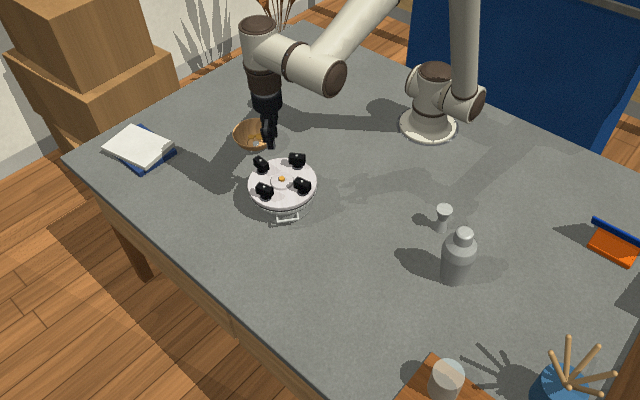

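The shaker (457,260), jigger (444,215) and bowl (253,133) are where they were at the start, and the gripper is clear of the lid. Handing in.

```bash
python3 -c "
from bench import arm
print(arm.job_done())"
```

```text
the job is handed in; nothing more can be done
None
```

All four knobs are snug by feel and the job is handed in, at about 27 s of the 72 s allowed; no verdict was reported. I gave knobs 2 and 4 (not in line with the stub) their first pass of about 0.63 rad each. I then turned knobs 1, 3, 2 and 4, in that order, until each came up against its seat.

- **Seating torque:** it jumped from about 0 to 0.22–0.26 N m on each knob, below the 0.36 N m at which a washer drags. On knobs 1 and 3 I took one extra 0.02 rad step after the seat was felt. The reading did not rise on that step, so those two washers may have crept by up to about 0.02 rad. I did not measure the washer tabs.
- **Final bar angles:** they matched where I left them to within 0.02 rad. The fingers were open and clear of everything, with no contact force beyond noise.
- **Shaker, bowl and jigger:** they look unmoved in the last scene picture. My pixel-difference check for them disagreed, especially for the bowl and jigger (mean change of 45 and 18 grey levels). I put that down to the arm and its shadows in the view, judging by eye only.

The repeated 0.03 rad steps early on knob 1 were run from a fixed shell loop. All later steps were typed one by one.

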